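# Plug the run-down trimmer battery into its charger

## Task

The square battery pack with the yellow collar, from the cordless trimmer, has run down. Pick it up and plug it foot down into the square bay of the white charger until it is fully home, with its collar resting flat on the charger, and let go of it. Do not drop it in, and leave the slim blue-collared pack standing where it is.

Things in the scene. Friction and masses are not known exactly. Their poses are not given: they have to be found in the camera images.
- square_pack_mid (a point): Centre of the loose square battery pack (0.3 kg, 90 mm tall, upright, z up; underside 45 mm below). From below: black foot 44 x 44 x 40 mm high, square, fits the bay in any quarter turn; yellow collar 76 x 76 x 10; black grip block with yellow patch, 56 (x) by 30 (y), from 5 to 45 mm above this point. Grip it across the 30 mm (closing along y).
- square_charger_bay (a point): Centre of the mouth of the white charger's bay, in the top face of a fixed block 110 x 110 mm, 60 mm high; z up. Bay 54 x 54 mm, 48 deep, walls along x and y, 4 mm bevel round the mouth. With the pack home its collar rests on the top face, its centre 5 mm above this point. May be turned about z.
- slim_charger_bay (a point): Not part of the job: centre of the mouth of the narrow bay (40 x 60 mm) of the blue charger, also a fixed block 110 x 110 x 60 mm. The square pack does not fit it.
- slim_pack_mid (a point): Not part of the job: centre of the slim battery pack, loose, standing on the bench, 72 mm tall, the point 36 mm above its underside; black with a blue collar 44 x 70 mm (x, y). It must be left standing in its place.
Not all that is in view belongs to the job. What is shaped like the part that bears square_pack_mid but pink is not meant. There is more than one size of the part that bears square_charger_bay; the job needs the larger.

How it is judged:
By the outcome, as a careful person would: the job done as asked, in the order asked, and still so for the second after the job is handed in, with the robot touching nothing.
It also fails if it takes over 38 s, if anything falls off the work surface, if the arm or the gripper's body presses on something with over 40 N, if the wrist force passes 120 N, or if a joint passes its speed limit or range.

## Robot

A 6-joint arm with a two-finger parallel gripper is mounted at the origin on the work surface. World frame = base frame: x ahead of the robot, y to its left, z up, the work surface at z = 0. Lengths are in m, angles in rad, forces in N, time in s.
With the tool pointing down it reaches from about 0.25 to 0.775 m from the base axis. Payload 4 kg.
Tool frame: the origin (TCP) lies midway between the tips of the shut fingers; the grasp point (between the pads) lies 19 mm behind it (robot.grasp_offset is the distance from the TCP to the grasp point, in m); z points along the fingers, y is the direction in which the jaws open and shut (so a half turn about z gives the same grasp; the last joint's range is limited). The gripper opens to 94 mm and grips with 3 to 60 N. Pads are 16 mm wide; open, the fingers measure 119 mm over their backs; the gripper's body (75 mm by 177 mm) begins 78 mm behind the grasp point.
Start: joints at [1.139, 0.087, 1.371, -0, 1.684, -0.103], TCP at [0.178, 0.521, 0.172] pointing down, gripper open.
Joint ranges: [-3.1, 3.1], [-0.76, 2.03], [0.27, 2.55], [-1.08, 4.22], [0.17, 2.65], [-2.57, 2.57]. Speed limits (rad/s): [2.79, 2.79, 3.14, 3.14, 3.14, 3.14].

## Interface

Orientations are given as [roll, pitch, yaw] about the fixed x, y, z axes, in that order (R = Rz(yaw) Ry(pitch) Rx(roll)).
In Python, from bench import status, viewer, order, robot gives the robot as it stands. The module is installed in compiled form; this text tells all that it offers.
- The arm moves only by the tool move_arm, never from a script. Its argument "targets" is a list of rows, each a list of 3 entries, a list of its own where there are three numbers: the shift along the tool's x, y, z in mm, then the turn, a rotation vector about the tool's x, y, z in degrees, then the opening, from -1 (shut) to 1 (fully open). A call has 1 to 20 rows; each row is the pose to reach, as a shift and turn from the pose commanded when the call began, along the tool's axes at that moment; what a row does not reach only later rows make up. A row lasts 1/8 s, in which the tool goes at most 62.5 mm and 10.7 degrees, less where a joint would pass 70% of its speed; a pose out of reach is approached as far as the arm can. A call with a gripper value outside its range is refused whole. The fingers move at their own pace and stop on an object; the grip force is fixed at half the most. Time passes only in rows, so rows that repeat a pose let the fingers close. It gives the time, the measured TCP pose, the force and the opening at its end, in the units of the state.
- status.get_obs(): the state, without advancing time (a new reading comes with each control period).
- viewer.snapshot(name): name is "side" or "top" or "wrist"; returns the picture (400x640x3 uint8, red, green, blue); there is no depth.
- viewer.camera_model(name): a dict with "K" (3x3 intrinsics, pixels), "xyz" and "attitude" of the camera in the world; the wrist camera has in their place "T_tool_cam" (4x4, takes a point from camera to tool coordinates, whose origin is the TCP and whose axes are the flange's). Camera axes: x right, y up, looking along -z (the intrinsics and any distortion apply to the point x, -y, -z); pixel columns grow to the right and rows downward; lengths in m; the calibration is good to about 2 mm. The wrist camera is an equidistant fisheye: a pixel r from the principal point sees the ray r / f radians off the axis. A picture is of the moment at which its call begins: read the wrist's pose just before it. camera_model takes no time and is no camera call.
- order.close_job(): hands the job in, once; it reports no verdict.
The state is a dict: "time": time; "joint_positions": joint angles; "qvel": joint speeds; "joint_torque": joint torques, N m; "tool_pos": TCP position; "ee_rot": TCP orientation; "wrist_force": force on the tool from outside, world axes, zero at the start; "wrist_torque": the same for the moment, N m; "width": finger opening in m.
Only numpy, scipy, OpenCV 4.12 (cv2) and the standard library are available. Lean on these libraries where they do the work, as an engineer would, in place of code of your own. Each camera call takes 0.05 s, during which the arm holds its last target. There are 200 camera calls.

## Working session

There is one attempt and no reset: what is moved stays moved. The work goes in short steps, Python scripts to look and compute and a tool call to move; the robot and the scene stay as the last step left them, time stands still between calls to the robot, and variables do not carry over. Pictures are saved under pics/ and viewed, about 8 in all and at most 12, crops included, and the job is handed in when it is done.

Besides the shell and the picture viewer there is one more tool, called after "Request:" as name(argument=value, ...) on one line, values as JSON. move_arm: Moves the arm, as the interface text tells. Its arguments: {"type":"object","properties":{"targets":{"type":"array"}},"required":["targets"]}

```bash
mkdir -p pics
python3 - <<'E'
from bench import status, viewer
import cv2,numpy as np
print(status.get_obs())
for n in("top","side","wrist"):
    im=viewer.snapshot(n); cv2.imwrite(f"pics/{n}0.png",im[:,:,::-1]); m=viewer.camera_model(n); print(n,m)
a=cv2.imread("pics/top0.png");b=cv2.imread("pics/side0.png")
E
```

```text
{'time': 0.0, 'joint_positions': array([ 1.13891189e+00,  8.79627577e-02,  1.37227288e+00, -2.12683871e-05,
        1.68356920e+00, -1.03105989e-01]), 'qvel': array([-4.87567357e-04,  6.32544412e-05, -8.45679494e-04, -5.30590672e-04,
        7.48996133e-05,  2.83635459e-04]), 'joint_torque': array([-8.44038223e-04, -3.40204668e+01, -3.02415490e+01,  7.15673924e-02,
        3.34680732e-02, -1.52638754e-04]), 'tool_pos': array([0.17734098, 0.51996663, 0.17109056]), 'ee_rot': array([-3.13939004e+00, -2.06659030e-04,  2.81281161e+00]), 'wrist_force': array([-0.08193472, -0.58855111,  0.09410303]), 'wrist_torque': array([-0.04527925, -0.01322175,  0.02592813]), 'width': 0.09368262432208856}
top {'K': array([[437.45331124,   0.        , 322.51546891],
       [  0.        , 437.45331124, 195.93507922],
       [  0.        ,   0.        ,   1.        ]]), 'xyz': array([ 0.44352946, -0.01497622,  0.93506399]), 'attitude': array([ 0.11940226,  0.02006656, -1.58541837])}
side {'K': array([[431.14936855,   0.        , 328.62232807],
       [  0.        , 431.14936855, 193.66438961],
       [  0.        ,   0.        ,   1.        ]]), 'xyz': array([0.2505324 , 0.41043375, 0.56883543]), 'attitude': array([ 0.79152807, -0.00703769, -2.50964313])}
wrist {'K': array([[309.70691629,   0.        , 320.02556795],
       [  0.        , 309.70691629, 199.44433174],
       [  0.        ,   0.        ,   1.        ]]), 'T_tool_cam': array([[-8.01543179e-04,  9.63572193e-01,  2.67447164e-01,
         7.81346153e-02],
       [ 9.99999666e-01,  7.30436043e-04,  3.65362078e-04,
        -7.68206720e-04],
       [ 1.56699690e-04,  2.67447368e-01, -9.63572458e-01,
        -2.13163688e-01],
       [ 0.00000000e+00,  0.00000000e+00,  0.00000000e+00,
         1.00000000e+00]])}
```

View pics/top0.png

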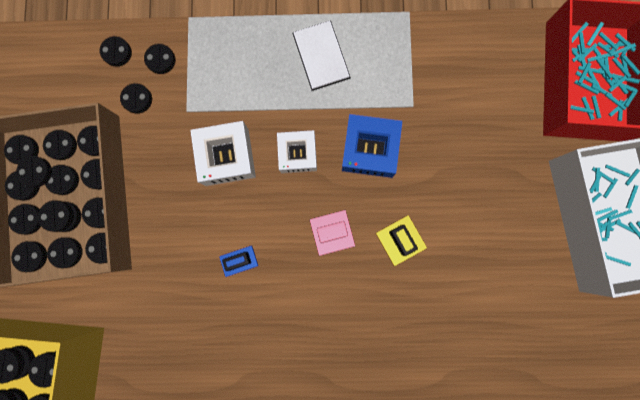

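View pics/side0.png

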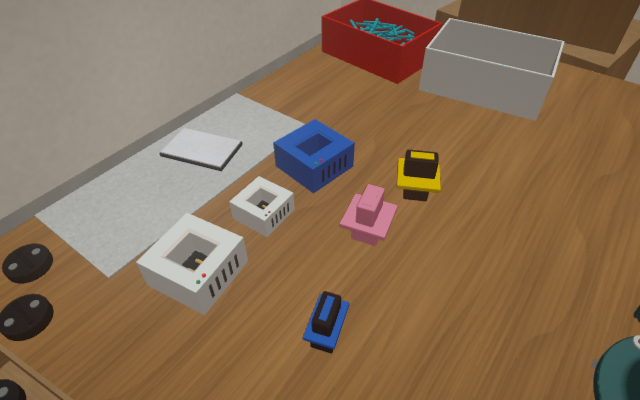

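The top view shows the yellow pack at (402,240), the pink lookalike at (332,232), the large white charger at (221,152), the small white charger at (297,150), the blue charger at (372,145) and the slim pack at (238,261).

```bash
cat > h.py <<'E'
import cv2,numpy as np
from scipy.spatial.transform import Rotation as R
from bench import status, viewer
def rays(name,px,obs=None):
    m=viewer.camera_model(name);K=m["K"];p=np.atleast_2d(px).astype(float)
    d=(p-K[:2,2])/K[0,0]
    if name=="wrist":
        r=np.linalg.norm(d,axis=1,keepdims=True);v=np.c_[d*np.sinc(r/np.pi)/1.0,np.cos(r)]
        T=np.eye(4);T[:3,:3]=R.from_euler("xyz",obs["ee_rot"]).as_matrix();T[:3,3]=obs["tool_pos"];T=T@m["T_tool_cam"]
        Rm,o=T[:3,:3],T[:3,3]
    else:
        v=np.c_[d,np.ones(len(d))];Rm=R.from_euler("xyz",m["attitude"]).as_matrix();o=m["xyz"]
    return o,(v*[1,-1,-1])@Rm.T
def plane(name,px,z,obs=None):
    o,d=rays(name,px,obs);return o+d*((z-o[2])/d[:,2])[:,None]
def hull(mask,near):
    cs,_=cv2.findContours(mask.astype(np.uint8),cv2.RETR_EXTERNAL,cv2.CHAIN_APPROX_NONE)
    cs=[c for c in cs if cv2.contourArea(c)>150]
    c=min(cs,key=lambda c:np.linalg.norm(c.reshape(-1,2).mean(0)-near));return cv2.convexHull(c).reshape(-1,2)
def rect(name,h,z,obs=None):
    P=plane(name,h,z,obs)[:,:2]
    (c,s,a)=cv2.minAreaRect((P*1000).astype(np.float32));return np.round(c,1),np.round(s,1),round(a,1)
E
python3 - <<'E'
from h import *
im=cv2.imread("pics/top0.png");hsv=cv2.cvtColor(im,cv2.COLOR_BGR2HSV);H,S,V=cv2.split(hsv)
y=(H>22)&(H<38)&(S>150)&(V>120)
print("pack",rect("top",hull(y,(402,240)),.05))
w=(S<40)&(V>190)
print("charger",rect("top",hull(w,(221,152)),.06))
print("small",rect("top",hull(w,(297,150)),.06))
print("pink",rect("top",hull((S>50)&(V>190)&((H>165)|(H<5)),(332,232)),.05))
b=(H>100)&(H<125)&(S>150)
print("slim",rect("top",hull(b,(238,261)),.04),"bluech",rect("top",hull(b,(372,145)),.06))
# grip block long axis: dark in yellow hull
m=np.zeros(y.shape,np.uint8);cv2.fillConvexPoly(m,hull(y,(402,240)),1)
d=(m>0)&(V<70); print("block",rect("top",hull(d,(402,240)),.09))
o=status.get_obs();print(R.from_euler("xyz",o["ee_rot"]).as_matrix().round(3))
E
```

```text
pack (array([ 458., -155.]), array([75.6, 75.3]), 27.8)
charger (array([645.5, 209.9]), array([110.6, 109.6]), 8.8)
small (array([645. ,  53.8]), array([76.9, 76. ]), 2.8)
pink (array([476.1, -16.4]), array([74.6, 75. ]), 14.1)
slim (array([421.2, 174.5]), array([41. , 68.9]), 17.5) bluech (array([ 650.8, -100.7]), array([108.5, 117.6]), 81.2)
block (array([ 457.6, -152.6]), array([54.1, 32. ]), 28.4)
[[-0.946  0.323 -0.001]
 [ 0.323  0.946 -0.002]
 [ 0.    -0.002 -1.   ]]
```

Request:
move_arm(targets=[[[-484, -548, 0], [0, 0, 133], 1], [[-484, -548, 0], [0, 0, 133], 1], [[-484, -548, 0], [0, 0, 133], 1], [[-484, -548, 0], [0, 0, 133], 1], [[-484, -548, 0], [0, 0, 133], 1], [[-484, -548, 0], [0, 0, 133], 1], [[-484, -548, 0], [0, 0, 133], 1], [[-484, -548, 0], [0, 0, 133], 1], [[-484, -548, 0], [0, 0, 133], 1], [[-484, -548, 0], [0, 0, 133], 1], [[-484, -548, 0], [0, 0, 133], 1], [[-484, -548, 0], [0, 0, 133], 1], [[-484, -548, 0], [0, 0, 133], 1], [[-484, -548, 0], [0, 0, 133], 1], [[-484, -548, 0], [0, 0, 133], 1], [[-484, -548, 0], [0, 0, 133], 1], [[-484, -548, 0], [0, 0, 133], 1], [[-484, -548, 0], [0, 0, 133], 1]])

```text
time: 2.4
tool_pos: [0.4587, -0.1541, 0.1724]
ee_rot: [3.141, -0.0, 0.492]
wrist_force: [1.2, -0.3, 0.3]
width: 0.0936
```

Run:
```python
from h import *
o=status.get_obs();im=viewer.snapshot("wrist")[:,:,::-1].copy();cv2.imwrite("pics/w1.png",im)
print(o["tool_pos"],np.degrees(o["ee_rot"]),np.degrees(o["joint_positions"]))
H,S,V=cv2.split(cv2.cvtColor(im,cv2.COLOR_BGR2HSV))
y=(H>22)&(H<38)&(S>150)&(V>100)
h=hull(y,(320,200));print("pack",rect("wrist",h,.05,o),h.mean(0))
```

```text
[ 0.45874453 -0.15410503  0.17241371] [ 1.79987460e+02 -1.35076020e-02  2.82029054e+01] [-2.52878799e+01 -3.49927387e+00  8.71166373e+01  3.41698461e-03
  9.63645206e+01  3.65095955e+01]
pack (array([ 457.7, -156.1]), array([74.8, 75.8]), 28.1) [323.72727273 188.09090909]
```

View pics/w1.png

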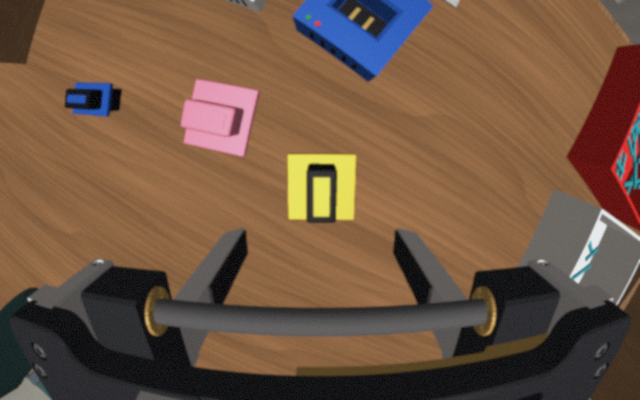

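The wrist view shows the pack centred between the jaws (collar at 287–355, 153–220), with its block aligned to the fingers. Both measurements agree to about 1 mm, so I'll descend and grip.

Request:
move_arm(targets=[[[-1, 1, 40], [0, 0, 0], 1], [[-1, 1, 75], [0, 0, 0], 1], [[-1, 1, 95], [0, 0, 0], 1], [[-1, 1, 108], [0, 0, 0], 1], [[-1, 1, 116], [0, 0, 0], 1], [[-1, 1, 116], [0, 0, 0], 1], [[-1, 1, 116], [0, 0, 0], 1], [[-1, 1, 116], [0, 0, 0], -1], [[-1, 1, 116], [0, 0, 0], -1], [[-1, 1, 116], [0, 0, 0], -1], [[-1, 1, 116], [0, 0, 0], -1], [[-1, 1, 116], [0, 0, 0], -1], [[-1, 1, 116], [0, 0, 0], -1], [[-1, 1, 116], [0, 0, 0], -1], [[-1, 1, 116], [0, 0, 0], -1]])

```text
time: 4.32
tool_pos: [0.4599, -0.1567, 0.058]
ee_rot: [3.138, -0.002, 0.491]
wrist_force: [1.2, -2.2, 2.2]
width: 0.0172
```

Opening of 17 mm is less than the 30 mm block. I'll look before lifting.

Run:
```python
from h import *
o=status.get_obs();print(o["width"],o["wrist_force"],o["tool_pos"])
a=viewer.snapshot("side");b=viewer.snapshot("wrist")
o=status.get_obs();print(o["width"])
s=cv2.resize(a[110:260,330:530],None,fx=3,fy=3,interpolation=cv2.INTER_CUBIC)
w=cv2.resize(b[120:320,220:420],(450,450)); 
im=cv2.resize(np.hstack([s[:450],w]),(800,343));cv2.imwrite("pics/c1.png",im[:,:,::-1])
```

```text
0.017201747129477758 [ 1.19838144 -2.21536535  2.2471799 ] [ 0.45989359 -0.15672239  0.05800859]
0.009291494905271614
```

View pics/c1.png

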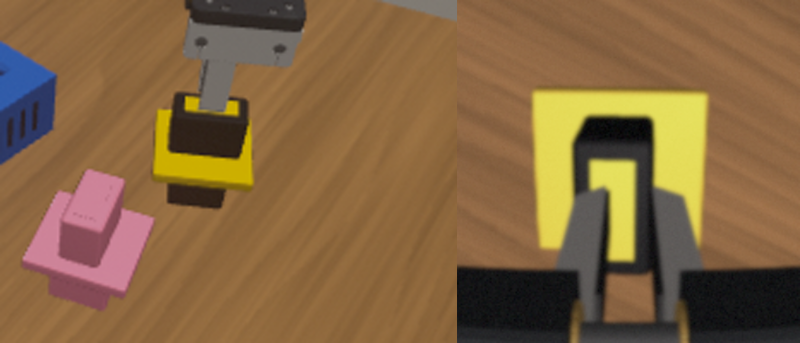

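The side view shows the fingertip at about side pixel (423,157), on the rim of the block and not beside it. I'll triangulate the tip against the reported TCP.

Run:
```python
from h import *
o=status.get_obs();print(o["time"],o["width"],o["tool_pos"],o["wrist_force"],np.degrees(o["joint_positions"]))
def proj(P):
    m=viewer.camera_model("side");c=(np.array(P)-m["xyz"])@R.from_euler("xyz",m["attitude"]).as_matrix()
    c=c*[1,-1,-1];return (m["K"]@(c/c[2]))[:2].round(1)
for z in(.058,.075,.09,.1,.11,.12):print(z,proj([.4599,-.1567,z]))
print("pack collar ctr",proj([.458,-.1555,.05]))
T=viewer.camera_model("wrist")["T_tool_cam"];K=viewer.camera_model("wrist")["K"]
for z in(0,-.02,-.04,-.05):
    c=(np.array([0,0,z])-T[:3,3])@T[:3,:3]*[1,-1,-1];r=np.hypot(*c[:2]);print(z,K[:2,2]+K[0,0]*np.arctan2(r,c[2])*c[:2]/r)
a=viewer.snapshot("side");b=viewer.snapshot("wrist");o=status.get_obs();print(o["width"])
s=cv2.resize(a[110:210,380:480],(400,400),interpolation=cv2.INTER_CUBIC)
w=cv2.resize(b[150:250,270:370],(400,400),interpolation=cv2.INTER_CUBIC)
cv2.imwrite("pics/c2.png",np.hstack([s,w])[:,:,::-1])
```

```text
4.425 0.009291494905271614 [ 0.46071671 -0.15783823  0.05872636] [ 1.43173139 -2.71877798  7.73752962] [-25.50503682  -0.44192957  97.22613387  -0.10175381  82.79176148
  36.35397031]
0.058 [419.2 169. ]
0.075 [420.7 161.8]
0.09 [422.1 155.2]
0.1 [423.  150.7]
0.11 [423.9 146.1]
0.12 [424.9 141.5]
pack collar ctr [419.2 173.1]
0 [319.76126733 222.84522987]
-0.02 [319.76735788 232.91239251]
-0.04 [319.77490324 244.95726085]
-0.05 [319.77938037 251.8995321 ]
0.0020030717905730687
```

View pics/c2.png

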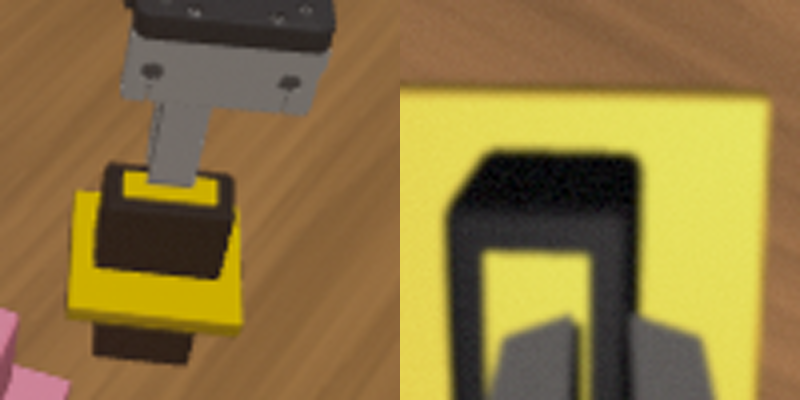

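The tips stand on the block's top, about 30 mm higher than the reported TCP. I'll rise clear and measure the tip against the reported TCP, both shut and open.

Request:
move_arm(targets=[[[0, 0, -30], [0, 0, 0], -1], [[0, 0, -70], [0, 0, 0], -1], [[0, 0, -100], [0, 0, 0], -1], [[0, 0, -100], [0, 0, 0], -1], [[0, 0, -100], [0, 0, 0], -1]])

```text
time: 5.15
tool_pos: [0.4576, -0.1553, 0.1546]
ee_rot: [-3.139, 0.001, 0.492]
wrist_force: [-0.2, -0.6, 0.0]
width: 0.0007
```

Run:
```python
from h import *
o=status.get_obs();print(o["width"],o["tool_pos"],o["wrist_force"])
def proj(P):
    m=viewer.camera_model("side");c=(np.array(P)-m["xyz"])@R.from_euler("xyz",m["attitude"]).as_matrix()
    c=c*[1,-1,-1];return (m["K"]@(c/c[2]))[:2].round(1)
for dz in(0,.02,.03,.04):print(dz,proj(o["tool_pos"]+[0,0,dz]))
a=viewer.snapshot("side");b=viewer.snapshot("wrist")
H,S,V=cv2.split(cv2.cvtColor(b[:,:,::-1].copy(),cv2.COLOR_BGR2HSV))
h=hull((H>22)&(H<38)&(S>150)&(V>100),(320,200));print("pack",rect("wrist",h,.05,o))
s=cv2.resize(a[70:200,360:490],(400,400),interpolation=cv2.INTER_CUBIC)
w=cv2.resize(b[130:290,240:400],(400,400),interpolation=cv2.INTER_CUBIC)
cv2.imwrite("pics/c3.png",np.hstack([s,w])[:,:,::-1])
```

```text
0.0007364004492014314 [ 0.45757006 -0.15533143  0.15460934] [-0.1725221  -0.57506069  0.04091563]
0 [429.2 125.5]
0.02 [431.4 115.2]
0.03 [432.5 109.9]
0.04 [433.6 104.5]
pack (array([ 457.8, -156.3]), array([75.5, 76. ]), 28.1)
```

View pics/c3.png

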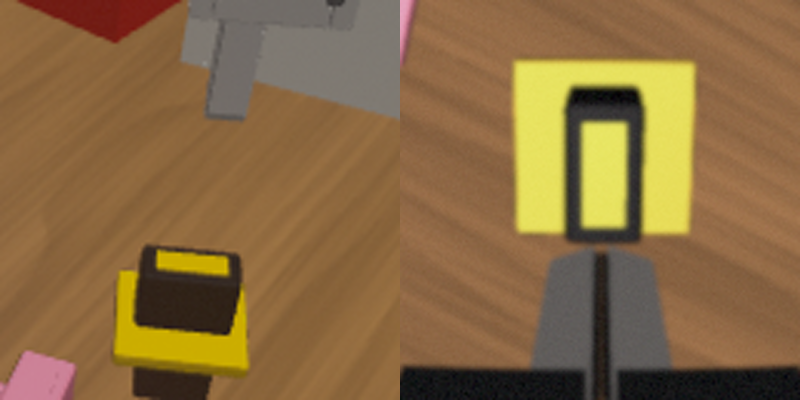

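The pack is undisturbed at (457.8,−156.3). The tip shows at side pixel (433,108), so the fingers really end about 32 mm short of the reported TCP. I'll open and descend that much deeper.

Request:
move_arm(targets=[[[0, 0, 0], [0, 0, 0], 1], [[0, 0, 0], [0, 0, 0], 1], [[0, 0, 0], [0, 0, 0], 1], [[0, 0, 0], [0, 0, 0], 1], [[0, 0, 0], [0, 0, 0], 1], [[0, 0, 0], [0, 0, 0], 1], [[0, 0, 0], [0, 0, 0], 1], [[0, 1, 30], [0, 0, 0], 1], [[0, 1, 60], [0, 0, 0], 1], [[0, 1, 85], [0, 0, 0], 1], [[0, 1, 105], [0, 0, 0], 1], [[0, 1, 118], [0, 0, 0], 1], [[0, 1, 125], [0, 0, 0], 1], [[0, 1, 128], [0, 0, 0], 1], [[0, 1, 128], [0, 0, 0], 1], [[0, 1, 128], [0, 0, 0], 1]])

```text
time: 7.25
tool_pos: [0.4593, -0.1568, 0.029]
ee_rot: [3.141, -0.001, 0.492]
wrist_force: [0.8, -0.1, 1.0]
width: 0.0942
```

Run:
```python
from h import *
from bench import robot
print(robot.grasp_offset)
a=viewer.snapshot("side")
cv2.imwrite("pics/c4.png",cv2.resize(a[90:220,350:480],(520,520),interpolation=cv2.INTER_CUBIC)[:,:,::-1])
```

```text
0.0188
```

View pics/c4.png

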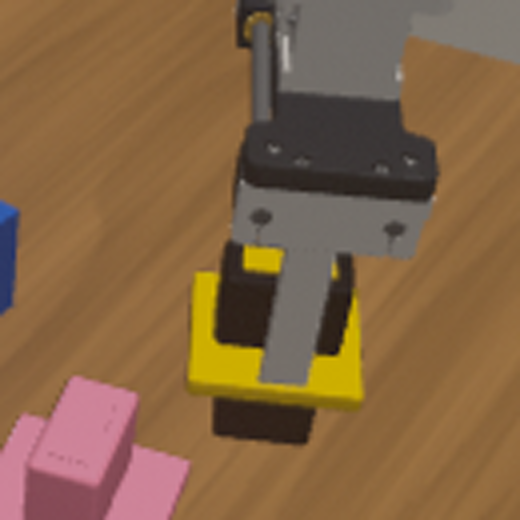

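The near finger now hangs beside the block, with its tip (crop 285,380) just above the collar and almost no contact force. I'll close and make a small test lift.

Request:
move_arm(targets=[[[0, 0, 0], [0, 0, 0], -1], [[0, 0, 0], [0, 0, 0], -1], [[0, 0, 0], [0, 0, 0], -1], [[0, 0, 0], [0, 0, 0], -1], [[0, 0, 0], [0, 0, 0], -1], [[0, 0, 0], [0, 0, 0], -1], [[0, 0, 0], [0, 0, 0], -1], [[0, 0, 0], [0, 0, 0], -1], [[0, 0, 0], [0, 0, 0], -1], [[0, 0, -10], [0, 0, 0], -1], [[0, 0, -20], [0, 0, 0], -1], [[0, 0, -20], [0, 0, 0], -1]])

```text
time: 8.8
tool_pos: [0.4597, -0.1571, 0.0495]
ee_rot: [3.139, -0.002, 0.491]
wrist_force: [0.2, 0.4, -3.8]
width: 0.0295
```

The pack is held: 29.5 mm opening and about 3.8 N load. Next I'll lift and carry it to above the charger.

Request:
move_arm(targets=[[[0, 0, -40], [0, 0, 0], -1], [[0, 0, -80], [0, 0, 0], -1], [[20, -14, -105], [0, 0, 2], -1], [[60, -42, -105], [0, 0, 5], -1], [[100, -70, -105], [0, 0, 8], -1], [[140, -97, -105], [0, 0, 11], -1], [[180, -125, -105], [0, 0, 14], -1], [[220, -152, -105], [0, 0, 17], -1], [[260, -180, -105], [0, 0, 19], -1], [[295, -204, -105], [0, 0, 19], -1], [[320, -222, -105], [0, 0, 19], -1], [[334, -231, -105], [0, 0, 19], -1], [[338, -234, -105], [0, 0, 19], -1], [[338, -234, -105], [0, 0, 19], -1], [[338, -234, -105], [0, 0, 19], -1]])

```text
time: 10.68
tool_pos: [0.6462, 0.208, 0.1536]
ee_rot: [3.141, -0.0, 0.159]
wrist_force: [0.1, 0.0, -4.5]
width: 0.0295
```

Run:
```python
from h import *
o=status.get_obs();print(o["width"],o["tool_pos"],np.degrees(o["ee_rot"]),o["wrist_force"])
for n in("wrist","side","top"):
    im=viewer.snapshot(n);cv2.imwrite(f"pics/{n}5.png",im[:,:,::-1])
a=cv2.imread("pics/wrist5.png");b=cv2.imread("pics/side5.png")
cv2.imwrite("pics/c5.png",np.hstack([cv2.resize(a[50:350,170:470],(400,400)),cv2.resize(b[80:380,30:330],(400,400))]))
```

```text
0.029462599606251222 [0.64621638 0.20800759 0.15362387] [ 1.79980393e+02 -4.83039531e-03  9.08427718e+00] [ 0.05862454  0.0173428  -4.54603283]
```

View pics/c5.png

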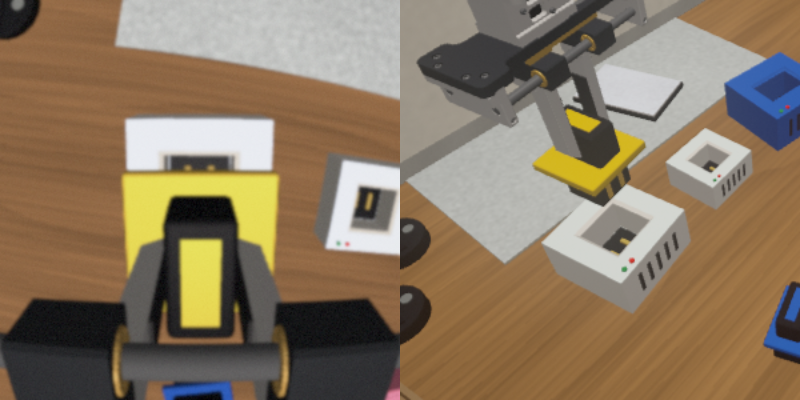

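The wrist view shows the collar's front edge (crop row 175) over the charger's far edge (crop row 118), roughly parallel. The side view shows the foot upright above the bay. I'll measure the residual offset.

Run:
```python
from h import *
o=status.get_obs();zc=.05+o["tool_pos"][2]-.029
im=cv2.imread("pics/wrist5.png");H,S,V=cv2.split(cv2.cvtColor(im,cv2.COLOR_BGR2HSV))
y=(H>22)&(H<38)&(S>150)&(V>100);w=(S<40)&(V>190)
w[:,:255]=0;w[:,385:]=0;w[:130]=0;w[200:]=0
y[:170]=0
yy=y.copy();yy[260:]=0
def cor(m):
    v,u=np.nonzero(m);i=np.argmin(u+v);j=np.argmin(v-u);return np.array([[u[i],v[i]],[u[j],v[j]]])
t=np.radians(np.degrees(o["ee_rot"][2]))
for nm,m,z,half in(("collar",yy,zc,38),("charger",w,.06,55)):
    c=cor(m);P=plane("wrist",c+[[-.0,0],[1,0]],z,o)[:,:2]*1000;e=P[1]-P[0]
    L=np.linalg.norm(e);n=np.array([-e[1],e[0]])/L
    ctr=P.mean(0)-n*half*np.sign(n@[1,0])
    print(nm,c.tolist(),"len",L.round(1),"edge yaw",(np.degrees(np.arctan2(e[1],e[0]))+90).round(2),"ctr",ctr.round(1))
im=cv2.imread("pics/side5.png");H,S,V=cv2.split(cv2.cvtColor(im,cv2.COLOR_BGR2HSV))
y=(H>20)&(H<38)&(S>150)&(V>150)
print("side collar",rect("side",hull(y,(170,200)),zc))
hw=hull((S<40)&(V>195),(190,260));print("side charger",rect("side",hw,.06))
```

```text
collar [[263, 181], [377, 181]] len 73.7 edge yaw 9.05 ctr [644.3 207.3]
charger [[264, 140], [373, 140]] len 109.8 edge yaw 9.03 ctr [644.8 208.7]
side collar (array([646.3, 209. ]), array([76. , 75.3]), 9.2)
side charger (array([647.6, 208.9]), array([109.4, 109.2]), 9.2)
```

Wrist and side views agree: the pack is within about 1.5 mm of the bay centre and the yaw matches at 9.1°. I'll descend.

Request:
move_arm(targets=[[[1, -0.5, 15], [0, 0, 0], -1], [[1, -0.5, 35], [0, 0, 0], -1], [[1, -0.5, 50], [0, 0, 0], -1], [[1, -0.5, 58], [0, 0, 0], -1], [[1, -0.5, 64], [0, 0, 0], -1], [[1, -0.5, 70], [0, 0, 0], -1], [[1, -0.5, 76], [0, 0, 0], -1], [[1, -0.5, 82], [0, 0, 0], -1], [[1, -0.5, 88], [0, 0, 0], -1], [[1, -0.5, 92], [0, 0, 0], -1], [[1, -0.5, 92], [0, 0, 0], -1]])

```text
time: 12.2
tool_pos: [0.6469, 0.2098, 0.0607]
ee_rot: [3.142, 0.001, 0.16]
wrist_force: [0.2, 0.6, -4.4]
width: 0.0301
```

No contact yet. Seating slowly from here.

Request:
move_arm(targets=[[[0, 0, 3], [0, 0, 0], -1], [[0, 0, 6], [0, 0, 0], -1], [[0, 0, 8], [0, 0, 0], -1], [[0, 0, 10], [0, 0, 0], -1], [[0, 0, 11], [0, 0, 0], -1], [[0, 0, 12], [0, 0, 0], -1], [[0, 0, 12], [0, 0, 0], -1], [[0, 0, 12], [0, 0, 0], -1]])

```text
time: 13.2
tool_pos: [0.6473, 0.2099, 0.0494]
ee_rot: [-3.142, -0.0, 0.16]
wrist_force: [-1.0, 0.4, -3.4]
width: 0.0295
```

Request:
move_arm(targets=[[[0, 0, 0.5], [0, 0, 0], -1], [[0, 0, 1], [0, 0, 0], -1], [[0, 0, 1.5], [0, 0, 0], -1], [[0, 0, 2], [0, 0, 0], -1], [[0, 0, 2], [0, 0, 0], -1]])

```text
time: 13.82
tool_pos: [0.6474, 0.2099, 0.0483]
ee_rot: [-3.142, -0.001, 0.16]
wrist_force: [-2.9, 0.2, 1.1]
width: 0.0296
```

Contact has built up (load went from −3.4 to +1.1 N). I'll press slightly more and check the view.

Request:
move_arm(targets=[[[0, 0, 1], [0, 0, 0], -1], [[0, 0, 1.5], [0, 0, 0], -1], [[0, 0, 1.5], [0, 0, 0], -1]])

```text
time: 14.2
tool_pos: [0.6474, 0.2099, 0.0482]
ee_rot: [3.142, -0.002, 0.16]
wrist_force: [-4.0, 0.5, 6.0]
width: 0.0297
```

Run:
```python
from h import *
o=status.get_obs();print(o["tool_pos"],o["wrist_force"])
a=viewer.snapshot("side")[:,:,::-1]
cv2.imwrite("pics/c6.png",cv2.resize(a[150:330,100:280],(540,540),interpolation=cv2.INTER_CUBIC))
```

```text
[0.64742752 0.20994588 0.04824331] [-4.00498796  0.47154427  6.00785071]
```

View pics/c6.png

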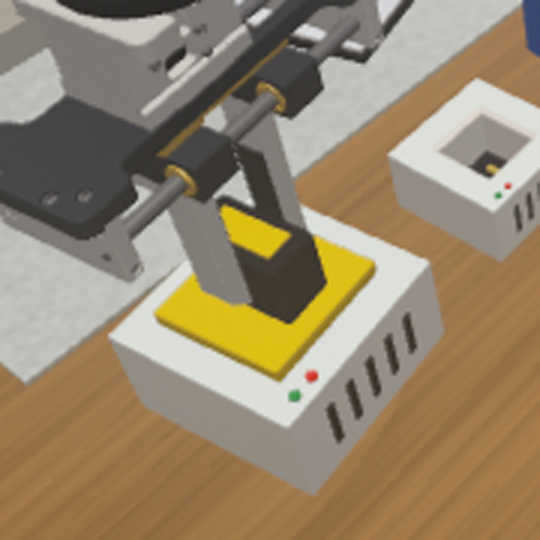

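The collar lies flat on the charger and the z reading has stopped at 48.2 mm. Next I'll release, rise straight up, and move clear.

Request:
move_arm(targets=[[[0, 0, -1], [0, 0, 0], -0.3], [[0, 0, -1], [0, 0, 0], 0.2], [[0, 0, -1], [0, 0, 0], 0.6], [[0, 0, -1], [0, 0, 0], 0.8], [[0, 0, -1], [0, 0, 0], 0.8], [[0, 0, -1], [0, 0, 0], 0.8], [[0, 0, -1], [0, 0, 0], 0.8], [[0, 0, -1], [0, 0, 0], 0.8], [[0, 0, -10], [0, 0, 0], 0.8], [[0, 0, -30], [0, 0, 0], 0.8], [[0, 0, -60], [0, 0, 0], 0.8], [[0, 0, -100], [0, 0, 0], 0.8], [[0, 0, -130], [0, 0, 0], 0.8], [[-50, 0, -150], [0, 0, 0], 0.8], [[-100, 0, -150], [0, 0, 0], 0.8], [[-150, 0, -150], [0, 0, 0], 0.8], [[-150, 0, -150], [0, 0, 0], 0.8], [[-150, 0, -150], [0, 0, 0], 0.8]])

```text
time: 16.5
tool_pos: [0.5002, 0.1862, 0.1977]
ee_rot: [-3.141, -0.004, 0.16]
wrist_force: [-0.1, -0.2, -0.6]
width: 0.0846
```

Run:
```python
from h import *
o=status.get_obs();print(o["time"],o["tool_pos"],o["wrist_force"],o["width"])
im=viewer.snapshot("side")[:,:,::-1].copy();cv2.imwrite("pics/s7.png",im)
H,S,V=cv2.split(cv2.cvtColor(im,cv2.COLOR_BGR2HSV))
print("collar",rect("side",hull((H>20)&(H<38)&(S>150)&(V>150),(190,250)),.07))
```

```text
16.5 [0.50016429 0.18620153 0.19771781] [-0.11577808 -0.22040974 -0.59080418] 0.08459172290106168
collar (array([645.8, 211.2]), array([74.4, 75.1]), 9.3)
```

View pics/s7.png

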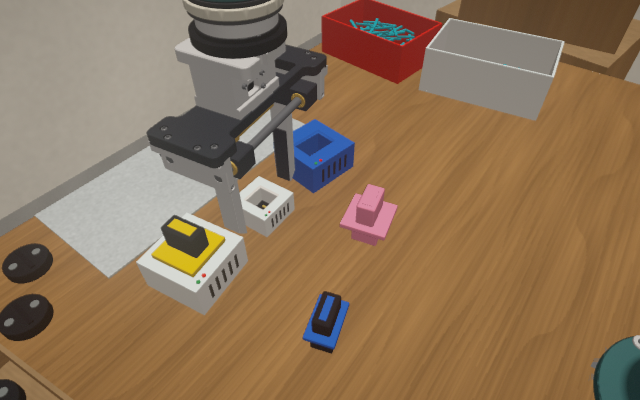

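The pack sits flat in the large white charger at (187,245). The slim pack (325,318) and the pink one haven't moved, and the gripper is clear of everything.

```bash
python3 -c "
from bench import order;print(order.close_job())"
```

```text
the job is handed in; nothing more can be done
None
```

The yellow-collared pack is plugged fully into the large white charger, and the job was handed in at about 16.5 s of the 38 s allowed.

- **First grasp failed:** The finger tips end about 32 mm short of the reported TCP, so the fingers closed on top of the block. I rose clear and found the pack within about 1 mm of where it had been. I then descended 32 mm deeper and gripped it properly at 29.5 mm opening.
- **Last checks:**
  - **Seating:** While I pressed down, the height reading stopped at 48.2 mm, about 1 mm below my estimate. The force on the tool reached 6 N, and the collar looked flat on the charger.
  - **After release:** The collar measured at (645.8, 211.2) mm, yaw 9.3°. That is within about 3 mm of the bay centre I measured.
  - **Clear of everything:** The gripper is open and the wrist force is near zero. The slim blue pack and the pink pack still stand where they were in the final side view.
- **Disagreement:** The side and wrist views differed by 1–2 mm on where the charger and collar are, within the 5 mm of play in the bay.

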